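# Square up the well plate and hold the pin cassette over it

### The arm

A 6-joint arm with a two-finger parallel gripper is mounted at the origin on the work surface. World frame = base frame: x ahead of the robot, y to its left, z up, the work surface at z = 0. Lengths are in m, angles in rad, forces in N, time in s.
With the tool pointing down it reaches from about 0.375 to 0.75 m from the base axis. Payload 9 kg.
Tool frame: the origin (TCP) lies at the very end of the fingers, on their centre line; the grasp point (between the pads) lies 19 mm behind it (bot.hold_point_z is the distance from the TCP to the grasp point, in m); y points along the fingers, x is the direction in which the jaws open and shut, and the axes are right-handed (so a half turn about y gives the same grasp; the last joint's range is limited). The gripper opens to 85 mm and grips with 20 to 120 N. Pads are 22 mm wide; open, the fingers measure 114 mm over their backs; the gripper's body (76 mm by 85 mm) begins 54 mm behind the grasp point. The pads swing forward as they close: fully open they stand 13 mm farther back than shut.
Start: joints at [0.955, 0.104, 0.097, 1.564, 0, 1.353], TCP at [0.232, 0.553, 0.197] pointing down, gripper open.
Joint ranges: [-2.99, 2.99], [-0.84, 1.86], [-1.1, 1.16], [-1.84, 2.11], [-1.51, 1.56], [-3.14, 3.14]. Speed limits (rad/s): [2.22, 2.22, 2.57, 3.14, 3.14, 3.14].

### API

Orientations are given as a 3x3 rotation matrix whose columns are the frame's x, y, z axes.
In Python, from rig import sense, viewer, bot gives the robot as it stands.
- The arm moves only by the shell command python3 -m creep 'ROWS' [OPENING]. ROWS is text: rows parted by semicolons, each of 6 numbers parted by spaces: the shift along the world's x, y, z in m, then the turn, a rotation vector about the world's x, y, z in degrees. In form: x y z ax ay az; .... A call has exactly 10 rows; each row shifts and turns the commanded pose from where the row before left it; what a row does not reach is not made up. A row lasts 1/10 s, in which the tool goes at most 50 mm and 8.59 degrees, less where a joint would pass 70% of its speed; a pose out of reach is approached as far as the arm can. A call with a gripper value outside its range is refused whole. OPENING is the opening, from 0 (shut) to 1 (fully open), set as the call begins (- or left out, the last holds). The fingers move at their own pace and stop on an object; the grip force is fixed at half the most. Time passes only in rows, so rows that do not move let the fingers close, or fill a call up. It gives the time, the measured TCP pose, the force and the opening at its end, in the units of the state.
- sense(): the state, without advancing time (a new reading comes with each control period).
- viewer.get_image(name): name is "scene" or "top"; returns the picture (480x640x3 uint8, red, green, blue); there is no depth.
- viewer.calibration(name): a dict with "K" (3x3 intrinsics, pixels), "dist_coeffs" ([k1, k2, p1, p2, k3] as OpenCV has them; the pictures are not rectified), "R" (3x3) and "t" (3): a world point X has camera coordinates R X + t. Camera axes: x right, y down, z forward; pixel columns grow to the right and rows downward; lengths in m; the calibration is good to about 2 mm. A picture is of the moment at which its call begins. calibration takes no time and is no camera call.
- bot.hand_in(): hands the job in, once; it reports no verdict.
The state is a dict: "t": time; "q": joint angles; "joint_vel": joint speeds; "tau": joint torques, N m; "ee_pos": TCP position; "tcp_rot": TCP orientation; "force": force on the tool from outside, world axes, zero at the start; "moment": the same for the moment, N m; "finger_gap": opening from 0.0 (shut) to 1.0 (fully open).
Only numpy, scipy, OpenCV 4.12 (cv2) and the standard library are available. Lean on these libraries where they do the work, as an engineer would, in place of code of your own. Each camera call takes 0.05 s, during which the arm holds its last target.

### The job

Push the well plate square and flush into the corner of its fence. Then pinch the two side catches of the pin cassette together, lift it free of its dock and finish while still holding it by the catches, level, centred about 5 cm above the plate with its long side parallel to the plate's long side; do not put it down or let go. Leave everything else on the bench where it stands, and the plate flush in its corner.

Things in the scene. Friction and masses are not known exactly. Their poses are not given: they have to be found in the camera images.
- fence: L-shaped aluminium corner fence fixed to the bench: two rails 10 mm wide and 14 mm high. Origin: on the bench at the place where the plate's centre is when the plate is home, i.e. flush against both rails. +x points square to the long (156 mm) back rail, whose inner face lies at x = +42.9 mm; +y points square to the short (86 mm) side rail, whose inner face lies at y = +64 mm; the -x and -y sides are open. x points more or less away from the robot
- plate_c (a point): centre (half-way up) of the loose white 24-well plate, 85.5 (x) x 127.8 (y) x 22 mm (z) high, 150 g, standing on the bench 25 to 50 mm short of both rails and a little askew. Its x and y axes lie along the fence's x and y when home. It is too wide to grasp across; push on its -x and -y sides
- dock: aluminium dock with black base, fixed to the bench, 76 (x) x 108 (y) mm and 34 mm high, open in the middle; the cassette stands in it with about 1.5 mm play. Origin: centre of its underside, on the bench. Each long (x = -/+) wall has an inward lip under which a catch of the cassette hooks, so that the cassette cannot be lifted until both catches are pressed in by more than 3 mm
- cassette: loose white pin cassette (0.26 kg in all), 44 (x) x 100 (y) mm seen from above and 58 mm high with 16 mm steel pins downward, clipped in the dock with its axes along the dock's. Origin: centre of the pin tips, its lowest point (12 mm above the bench when docked); z is up, y the long side
- cassette_grip (a point): point in the cassette midway between its two catch pads, at the middle of their height: 49 mm above the pin tips, 61 mm above the bench when docked. The pads are ribbed grey plates 28 mm long (y) and 30 mm high, their outer faces at x = -31 and +31 mm (62 mm apart) when free, about 50 mm apart when fully pressed. They stick out 9 mm beyond the white body; their lower edges are 12 mm above the dock's rim. Pinch along x
- catch_near (a joint): how far the -x catch is pressed inwards, 0 (free, hooked) to 0.006 m (fully in); released above 0.003. Spring: 3 N at the start to 9 N fully in; springs back out when let go
- catch_far (a joint): the same for the +x catch, opposite
- timer: small grey bench timer 62 x 50 x 18 mm lying between the plate and the dock; leave alone. Origin: centre of its underside
- reagent_bottle: amber bottle, 60 mm across and 130 mm high, behind; leave alone. Origin: centre of its underside
- beaker: glass beaker, 70 mm across and 90 mm high, behind on the right; leave alone. Origin: centre of its underside
- tip_box: pipette tip box 120 x 80 x 65 mm on the far right; leave alone. Origin: centre of its underside
- weigh_tray: shallow white tray 130 x 90 x 25 mm on the far left; leave alone. Origin: centre of its underside
- spatula: flat steel lab spatula 170 x 16 x 5 mm long lying in front of the timer; leave alone. Origin: centre of its underside
Things that resemble listed ones, but are neither listed nor needed, are in the scene too. Leave any pink or red look-alike of the cassette alone.

How it is judged:
By the outcome, as a careful person would: the job done as asked, in the order asked, and still so for the second after the job is handed in, while the arm keeps its last pose, push and grip.
It also fails if it takes over 64 s, if anything falls off the work surface, if the arm or the gripper's body presses on something with over 40 N, if the wrist force passes 120 N, or if a joint passes its speed limit or range.

## Working session

There is one attempt and no reset: what is moved stays moved. The work goes in short steps, Python scripts to look and compute and a shell command to move; the robot and the scene stay as the last step left them, time stands still between calls to the robot, and variables do not carry over. Pictures are saved under pics/ and viewed, and the job is handed in when it is done.

```bash
ls; mkdir -p pics
python3 - <<'E'
from rig import sense, viewer, bot
import cv2, numpy as np
for n in("scene","top"):
    cv2.imwrite(f"pics/{n}0.png",viewer.get_image(n)[...,::-1])
    c=viewer.calibration(n); print(n,np.round(c["K"],1).tolist(),c["dist_coeffs"],"cam",np.round(-np.array(c["R"]).T@c["t"],3),np.round(c["R"],3).tolist())
s=sense();print(s["t"],s["ee_pos"],np.round(s["tcp_rot"],3).tolist(),s["finger_gap"],bot.hold_point_z)
E
```

```text
pics
scene [[490.1, 0.0, 317.4], [0.0, 490.1, 243.3], [0.0, 0.0, 1.0]] [-0.11062968  0.          0.          0.          0.        ] cam [ 1.598 -0.172  0.829] [[0.114, 0.993, -0.016], [0.586, -0.08, -0.807], [-0.802, 0.083, -0.591]]
top [[540.1, 0.0, 326.0], [0.0, 540.1, 240.5], [0.0, 0.0, 1.0]] [-0.15297817  0.          0.          0.          0.        ] cam [ 0.373 -0.048  1.393] [[0.0, -1.0, -0.008], [-0.992, 0.001, -0.127], [0.127, 0.008, -0.992]]
0.1 [0.2321973  0.55287098 0.1965079 ] [[0.387, -0.001, -0.922], [0.922, -0.001, 0.387], [-0.001, -1.0, 0.0]] 1.0035678882553911 0.0187
```

View pics/scene0.png

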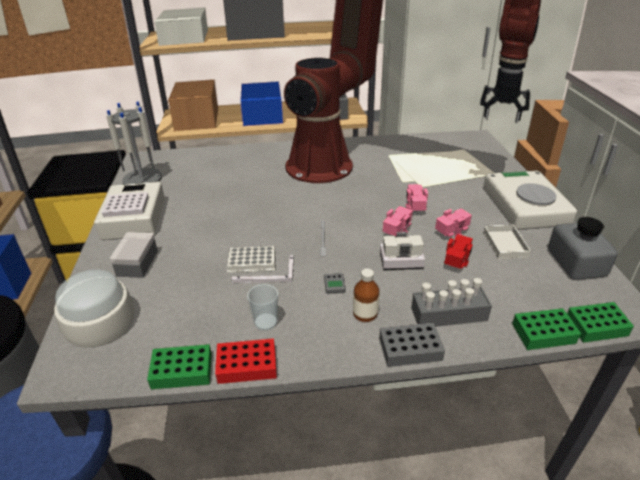

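View pics/top0.png

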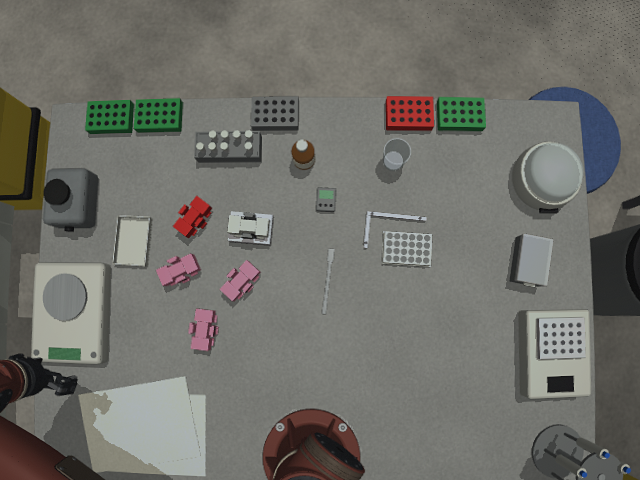

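Run:
```python
import cv2, numpy as np
a=cv2.imread("pics/top0.png")
p=cv2.resize(a[195:275,350:450],None,fx=7,fy=7,interpolation=cv2.INTER_CUBIC)
cv2.imwrite("pics/top_plate.png",p)
p=cv2.resize(a[190:265,215:290],None,fx=8,fy=8,interpolation=cv2.INTER_CUBIC)
cv2.imwrite("pics/top_cas.png",p)
a=cv2.imread("pics/scene0.png")
p=cv2.resize(a[215:295,365:485],None,fx=6,fy=6,interpolation=cv2.INTER_CUBIC)
cv2.imwrite("pics/sc_cas.png",p)
```

```text
(no output)
```

View pics/top_plate.png

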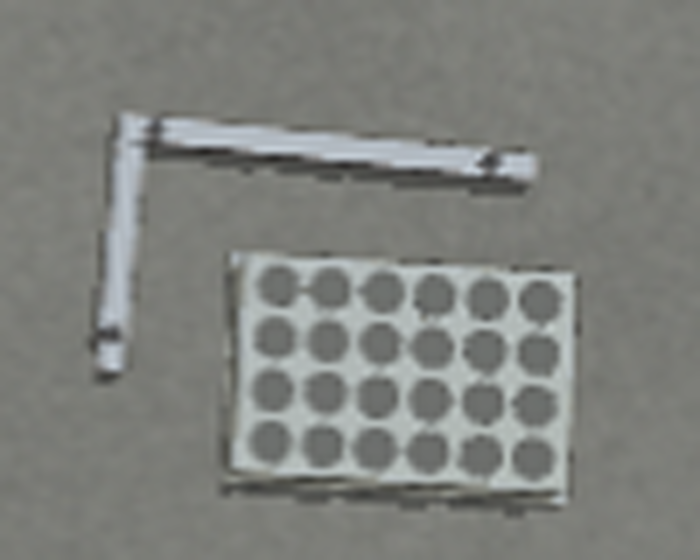

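View pics/top_cas.png

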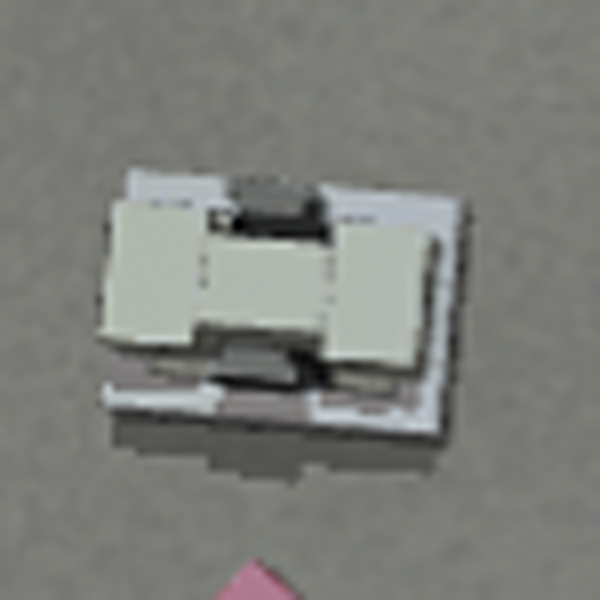

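View pics/sc_cas.png

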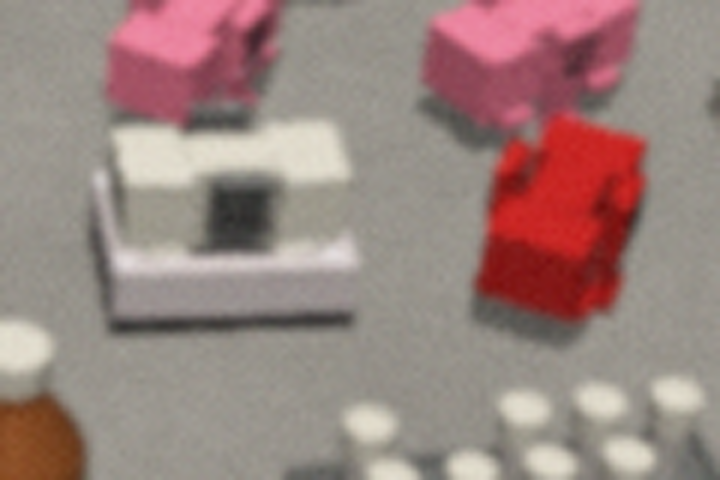

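```bash
cat > h.py <<'E'
import cv2, numpy as np
from rig import viewer
def cast(name,px,z):
    c=viewer.calibration(name); px=np.asarray(px,float).reshape(-1,1,2)
    u=cv2.undistortPoints(px,np.array(c["K"]),np.array(c["dist_coeffs"])).reshape(-1,2)
    R=np.array(c["R"]);t=np.array(c["t"]);C=-R.T@t
    d=np.c_[u,np.ones(len(u))]@R
    return (C+d*((z-C[2])/d[:,2])[:,None])[:,:2]
def proj(name,X):
    c=viewer.calibration(name)
    return cv2.projectPoints(np.asarray(X,float).reshape(-1,1,3),cv2.Rodrigues(np.array(c["R"]))[0],np.array(c["t"]),np.array(c["K"]),np.array(c["dist_coeffs"]))[0].reshape(-1,2)
def blobs(img,box,lo,hi,f=8,chan=None):
    x0,y0,x1,y1=box
    g=cv2.cvtColor(img[y0:y1,x0:x1],cv2.COLOR_BGR2GRAY)
    g=cv2.resize(g,None,fx=f,fy=f,interpolation=cv2.INTER_CUBIC)
    m=cv2.inRange(g,lo,hi)
    cs,_=cv2.findContours(m,cv2.RETR_EXTERNAL,cv2.CHAIN_APPROX_NONE)
    return [( (c.reshape(-1,2)+.5)/f-.5+[x0,y0], cv2.contourArea(c)/f/f) for c in cs]
def rect(P):
    (c,s,a)=cv2.minAreaRect((np.asarray(P)*1000).astype(np.float32))
    return np.round(c,1),np.round(s,1),round(a,2)
E
python3 - <<'E'
from h import *
a=cv2.imread("pics/top0.png")
for nm,box,z,mn in(("plate",(375,222,440,275),.022,300),("fence",(355,200,440,255),.014,100),("cassette",(220,195,285,260),.070,100)):
  for th in (160,170,180,190):
    for c,A in blobs(a,box,th,255):
        if A>mn: print(nm,th,A,c.mean(0),*rect(cast("top",c,z)))
# wells
g=a[195:275,350:450]
W=[]
cs=blobs(a,(380,228,436,270),0,150)
for c,A in cs:
    if 12<A<45: W.append(c.mean(0))
print(len(W)); print(*rect(cast("top",W,.022)),rect(cast("top",W,.002)), cast("top",W,.022).mean(0))
E
```

```text
plate 160 1249.484375 [407.58160425 251.38537449] [ 529.7 -245.9] [122.8  80.8] 86.25
fence 160 824.015625 [408.43218859 245.2467986 ] [ 541.7 -247.8] [123.   61.6] 87.85
fence 160 135.296875 [396.26566496 215.37851662] [ 614.8 -218.7] [120.9  10.3] 84.55
fence 170 130.7734375 [420.83633126 244.06186085] [ 540.7 -274. ] [71.  55.3] 89.88
fence 170 163.1640625 [396.12206004 240.91017571] [ 541.4 -230.8] [88.6 61. ] 87.0
fence 170 122.9921875 [396.23685484 215.41879032] [ 614.8 -218.5] [119.9   9.6] 84.55
fence 180 105.7734375 [396.0744281  215.45334967] [ 614.8 -218.1] [117.9   8.2] 84.2
cassette 160 698.53125 [254.64303781 226.4139377 ] [576.7 154.4] [108.3  74. ] 84.82
cassette 170 612.8359375 [249.99958548 222.23070192] [586.6 153.9] [106.5  53.5] 85.12
cassette 180 504.671875 [246.04811508 221.56454613] [586.4 154. ] [105.6  52.6] 85.11
0Traceback (most recent call last):
  File "<stdin>", line 13, in <module>
  File "h.py", line 5, in cast
    u=cv2.undistortPoints(px,np.array(c["K"]),np.array(c["dist_coeffs"])).reshape(-1,2)
      ~~~~~~~~~~~~~~~~~~~^^^^^^^^^^^^^^^^^^^^^^^^^^^^^^^^^^^^^^^^^^^^^^^^
cv2.error: OpenCV(4.12.0) /io/opencv/modules/calib3d/src/undistort.dispatch.cpp:347: error: (-215:Assertion failed) CV_IS_MAT(_src) && CV_IS_MAT(_dst) && (_src->rows == 1 || _src->cols == 1) && (_dst->rows == 1 || _dst->cols == 1) && _src->cols + _src->rows - 1 == _dst->rows + _dst->cols - 1 && (CV_MAT_TYPE(_src->type) == CV_32FC2 || CV_MAT_TYPE(_src->type) == CV_64FC2) && (CV_MAT_TYPE(_dst->type) == CV_32FC2 || CV_MAT_TYPE(_dst->type) == CV_64FC2) in function 'cvUndistortPointsInternal'
```

```bash
cat >> h.py <<'E'
def edge(g,name,p,q,z,sgn,half=3.0,n=40,trim=.1):
    """refine world edge p->q (mm) at height z(m): image gradient along perpendicular (90deg left of pq in image); sgn +1 brighter to the right..."""
    P=proj(name,[[p[0]/1e3,p[1]/1e3,z],[q[0]/1e3,q[1]/1e3,z]])
    d=P[1]-P[0]; L=np.linalg.norm(d); d/=L; nn=np.array([-d[1],d[0]])
    s=np.linspace(trim,1-trim,n)*L; o=np.arange(-half,half+.01,.1)
    X=P[0]+s[:,None,None]*d+o[None,:,None]*nn
    v=cv2.remap(cv2.GaussianBlur(g,(0,0),.6),X[...,0].astype(np.float32),X[...,1].astype(np.float32),cv2.INTER_CUBIC)
    gr=sgn*np.gradient(v,axis=1)
    k=gr.argmax(1); pts=X[np.arange(n),k]; W=cast(name,pts,z)*1e3
    l=cv2.fitLine(W.astype(np.float32),cv2.DIST_HUBER,0,.01,.01).ravel()
    r=(W-l[2:])@np.array([-l[1],l[0]])
    ang=np.degrees(np.arctan2(l[1],l[0]))
    return l[2:],ang,np.median(np.abs(r)),np.round(o[k],1)
E
python3 - <<'E'
from h import *
a=cv2.imread("pics/top0.png"); g=cv2.cvtColor(a,cv2.COLOR_BGR2GRAY).astype(np.float32)
# corner pixel estimates from crop/7+offset
F=lambda u,v:(350+u/7-.43,195+v/7-.43)
for nm,p,q,z,s in (("back inner",(170,142),(530,180),.014,-1),("back outer",(170,115),(530,152),.014,1),
  ("side inner",(146,150),(124,370),.014,1),("side outer",(120,130),(96,370),.014,-1),
  ("pl top",(240,255),(570,272),.022,1),("pl bot",(232,470),(560,487),.022,-1),("pl left",(240,260),(232,465),.022,-1),("pl right",(572,275),(563,487),.022,1)):
    P=cast("top",[F(*p),F(*q)],z)*1e3
    for sg in (s,): 
        r=edge(g,"top",P[0],P[1],z,sg,half=1.6); print(nm,sg,np.round(P,1).tolist(),np.round(r[0],1),round(r[1],2),round(r[2],2))
gg=g[225:272,380:436]
print(np.percentile(gg,[5,30,50,70,95]))
W=[]
G=cv2.resize(gg,None,fx=8,fy=8,interpolation=cv2.INTER_CUBIC)
m=cv2.inRange(G,0,140); n,lab,st,ce=cv2.connectedComponentsWithStats(m)
for i in range(1,n):
    A=st[i,4]/64
    if 8<A<50: W.append((ce[i]+.5)/8-.5+[380,225])
print(len(W),rect(cast("top",W,.022)),cast("top",W,.022).mean(0))
E
```

```text
back inner -1 [[616.4, -161.1], [602.1, -295.0]] [ 609.  -232.1] 84.15 0.32
back outer 1 [[626.5, -161.2], [612.7, -295.2]] [ 618.6 -226.8] 84.54 0.38
side inner 1 [[613.4, -152.2], [531.4, -143.2]] [ 572.7 -146.9] -4.64 0.81
side outer -1 [[620.9, -142.6], [531.4, -132.9]] [ 578.5 -138.2] -5.66 0.68
pl top 1 [[572.9, -185.7], [566.5, -307.5]] [ 569.9 -246. ] 86.13 0.47
pl bot -1 [[493.7, -181.7], [487.2, -302.0]] [ 489.2 -240.7] 86.22 0.77
pl left -1 [[571.0, -185.7], [495.6, -181.7]] [ 533.2 -184.6] -3.35 0.45
pl right 1 [[565.4, -308.3], [487.2, -303.1]] [ 526.1 -306.9] -3.8 0.28
[ 95. 116. 124. 140. 185.]
22 (array([ 529.6, -245.9]), array([97., 58.]), 86.4) [ 0.52678355 -0.24911637]
```

Run:
```python
from h import *
a=cv2.imread("pics/top0.png"); g=cv2.cvtColor(a,cv2.COLOR_BGR2GRAY).astype(np.float32)
F=lambda u,v:(215+u/8-.44,190+v/8-.44)
for nm,p,q,z,s in (("c left",(112,205),(102,332),.07,-1),("c right",(434,232),(420,362),.07,1),
  ("c farR",(335,222),(433,230),.07,1),("c nearL",(102,332),(195,342),.07,-1),("c nearR",(332,356),(418,363),.07,-1),
  ("d right",(463,205),(443,430),.034,1),("d far",(135,170),(225,178),.034,1),("d farR",(325,187),(460,199),.034,1),("d nearR",(310,424),(440,432),.034,-1),("d nearL",(108,405),(215,413),.034,-1)):
    P=cast("top",[F(*p),F(*q)],z)*1e3
    for sg in (1,-1) if nm[0]=="x" else (s,):
        r=edge(g,"top",P[0],P[1],z,sg,half=1.6); print(nm,sg,np.round(P,1).tolist(),np.round(r[0],1),round(r[1],2),round(r[2],2))
```

```text
c left -1 [[606.4, 206.4], [566.2, 208.6]] [586.3 207.4] -5.05 0.28
c right 1 [[597.5, 105.0], [556.6, 108.8]] [577.1 108.7] -4.76 0.5
c farR 1 [[600.7, 136.1], [598.1, 105.3]] [598.9 121.5] 81.21 0.72
c nearL -1 [[566.2, 208.6], [563.0, 179.3]] [563.1 194. ] 86.03 0.28
c nearR -1 [[558.6, 136.3], [556.3, 109.4]] [556.9 122.9] 83.31 0.32
d right 1 [[612.3, 100.0], [539.8, 105.4]] [573.7 104.2] -5.01 0.39
d far 1 [[624.1, 206.2], [621.4, 176.9]] [622.8 191.5] 85.03 0.22
d farR 1 [[618.3, 144.5], [614.3, 101.0]] [616.5 124. ] 83.88 0.12
d nearR -1 [[541.8, 148.0], [539.2, 106.3]] [540.4 127.1] 85.14 0.2
d nearL -1 [[547.9, 213.1], [545.3, 178.5]] [546.5 195.8] 85.22 0.3
```

Run:
```python
from h import *
a=cv2.imread("pics/scene0.png")
def box(c,yaw,x0,x1,y0,y1,z):
    t=np.radians(yaw); ex=np.array([np.cos(t),np.sin(t)]);ey=np.array([-ex[1],ex[0]])
    return [np.r_[(np.array(c)+ex*x+ey*y)/1e3,z] for x,y in((x0,y0),(x1,y0),(x1,y1),(x0,y1))]
f=6
b=cv2.resize(a,None,fx=f,fy=f,interpolation=cv2.INTER_CUBIC)
def dr(B,col):
    p=((proj("scene",B)+.5)*f-.5).astype(int); cv2.polylines(b,[p.reshape(-1,1,2)],True,col,1)
dr(box((581.3,157.9),-5,-22,22,-50,50,.07),(0,0,255))
dr(box((581.3,157.9),-5,-38,38,-54,54,.034),(255,0,0))
dr(box((529.6,-245.9),-3.7,-40.4,40.4,-61.2,61.2,.022),(0,0,255))
dr(box((567.5,-211.2),-5.5,42.9,52.9,-82,74,.014),(255,0,0))
dr(box((567.5,-211.2),-5.5,-33,53,64,74,.014),(255,0,0))
cv2.imwrite("pics/ov.png",np.vstack([b[225*f:280*f,370*f:435*f][:, :390],b[240*f:290*f,220*f:300*f][:,:390]]) if 0 else b[230*f:285*f,370*f:435*f])
cv2.imwrite("pics/ov2.png",b[235*f:290*f,220*f:300*f])
```

```text
(no output)
```

View pics/ov.png

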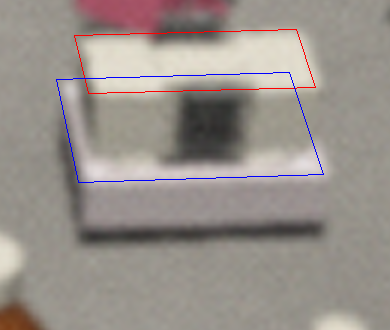

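View pics/ov2.png

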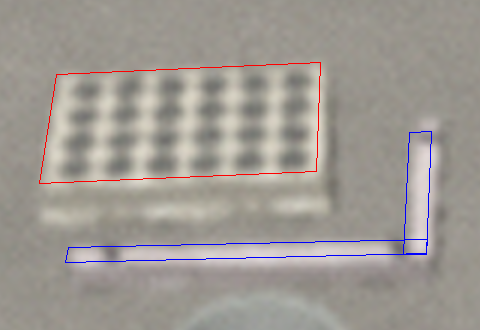

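The white cassette at top (249,227) is the only one standing in the dock. The pink ones at (178,270), (240,281) and (204,330) and the red one at (192,216) are look-alikes. The crop shows a white body, grey pads and an aluminium dock, so that one is my target. Plate at top (407,249), fence corner at (368,213).

```bash
python3 -m creep '0.0248 -0.0353 0 0 0 -7.27;0.0248 -0.0353 0 0 0 -7.27;0.0248 -0.0353 0 0 0 -7.27;0.0248 -0.0353 0 0 0 -7.27;0.0248 -0.0353 0 0 0 -7.27;0.0248 -0.0353 0 0 0 -7.27;0.0248 -0.0353 0 0 0 -7.27;0.0248 -0.0353 0 0 0 -7.27;0.0248 -0.0353 0 0 0 -7.27;0.0248 -0.0353 0 0 0 -7.27' 0; python3 -c "
from rig import sense
import numpy as np
s=sense();print(np.round(s['q'],2),np.round(s['tcp_rot'],3).tolist(),s['ee_pos'])"
```

```text
t: 1.1
ee_pos: [0.481, 0.1986, 0.197]
tcp_rot: [[0.995, -0.0, 0.101], [-0.101, -0.0, 0.995], [-0.0, -1.0, -0.0]]
force: [0.2, 0.7, 1.4]
finger_gap: 0.0
[ 0.14 -0.14 -0.14  1.57  0.    1.81] [[0.995, -0.0, 0.101], [-0.101, -0.0, 0.995], [-0.0, -1.0, -0.0]] [0.48104117 0.19855489 0.19699885]
```

```bash
python3 -m creep '-0.002 -0.044 0 0 0 0.3;-0.002 -0.044 0 0 0 0;-0.002 -0.044 0 0 0 0;-0.002 -0.044 0 0 0 0;-0.002 -0.044 0 0 0 0;-0.002 -0.044 0 0 0 0;-0.002 -0.044 -0.02 0 0 0;-0.002 -0.044 -0.02 0 0 0;-0.003 -0.043 -0.02 0 0 0;-0.003 -0.043 -0.02 0 0 0'
python3 -m creep '0 0 -0.04 0 0 0;0 0 -0.03 0 0 0;0 0 -0.02 0 0 0;0 0 -0.01 0 0 0;0 0 -0.005 0 0 0;0 0 -0.003 0 0 0;0 0 0 0 0 0;0 0 0 0 0 0;0 0 0 0 0 0;0 0 0 0 0 0'
python3 - <<'E'
from h import *
from rig import sense
s=sense();print(np.round(s['q'],2),s['force'])
a=viewer.get_image("top")[...,::-1];cv2.imwrite("pics/t1.png",cv2.resize(a[190:290,340:460],None,fx=6,fy=6,interpolation=cv2.INTER_CUBIC))
a=viewer.get_image("scene")[...,::-1];cv2.imwrite("pics/s1.png",cv2.resize(a[190:300,190:320],None,fx=5,fy=5,interpolation=cv2.INTER_CUBIC))
E
```

```text
t: 2.1
ee_pos: [0.4578, -0.2395, 0.1162]
tcp_rot: [[0.996, 0.0, 0.091], [-0.091, 0.0, 0.996], [0.0, -1.0, 0.0]]
force: [0.6, 0.2, 0.3]
finger_gap: -0.002
t: 3.1
ee_pos: [0.4588, -0.2381, 0.0098]
tcp_rot: [[0.996, 0.001, 0.09], [-0.09, -0.001, 0.996], [0.001, -1.0, -0.001]]
force: [0.8, 0.2, -0.6]
finger_gap: -0.001
[-0.73 -0.1  -0.45  1.22  0.    0.93] [ 0.82625494  0.1700943  -0.64281459]
```

View pics/t1.png

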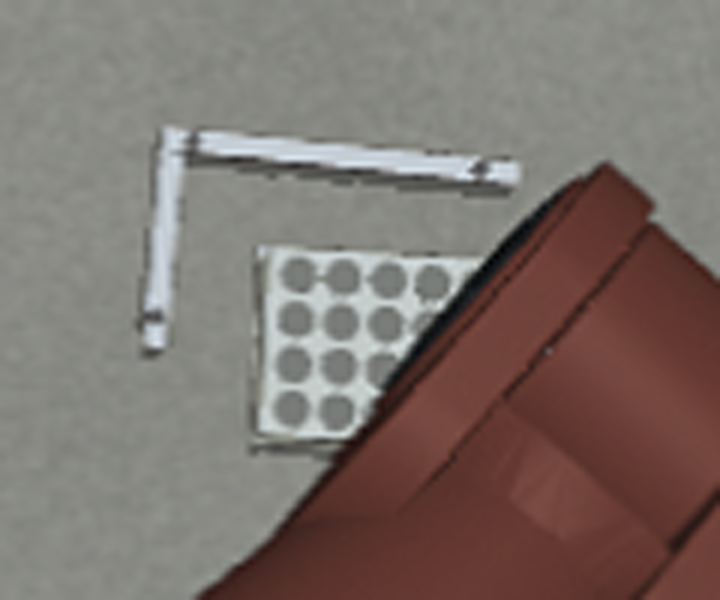

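View pics/s1.png

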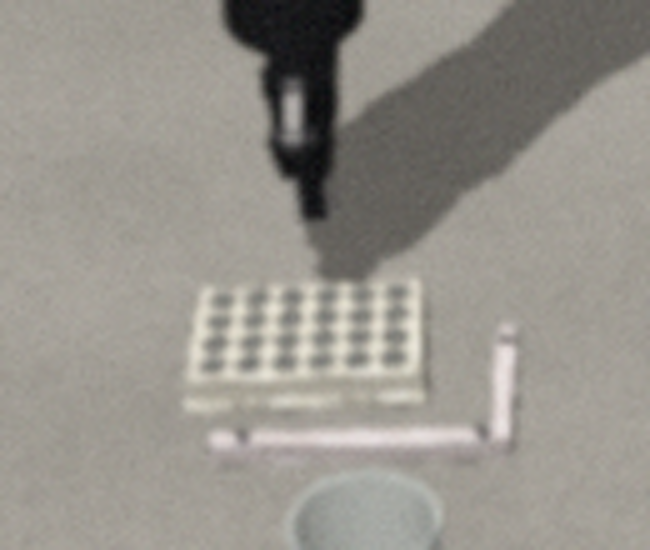

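```bash
python3 -m creep '0.005 -0.0005 -0.001 0 0 0;0.005 -0.0005 -0.001 0 0 0;0.005 -0.0005 0 0 0 0;0.005 -0.0005 0 0 0 0;0.005 -0.0005 0 0 0 0;0.005 -0.0005 0 0 0 0;0.004 -0.0004 0 0 0 0;0.003 -0.0003 0 0 0 0;0.002 -0.0002 0 0 0 0;0 0 0 0 0 0'
python3 - <<'E'
from h import *
a=viewer.get_image("scene")[...,::-1];cv2.imwrite("pics/s2.png",cv2.resize(a[190:300,190:320],None,fx=5,fy=5,interpolation=cv2.INTER_CUBIC))
E
```

```text
t: 4.2
ee_pos: [0.4976, -0.2417, 0.0072]
tcp_rot: [[0.996, 0.0, 0.09], [-0.09, 0.0, 0.996], [0.0, -1.0, 0.0]]
force: [0.4, 0.3, -0.2]
finger_gap: -0.003
```

View pics/s2.png

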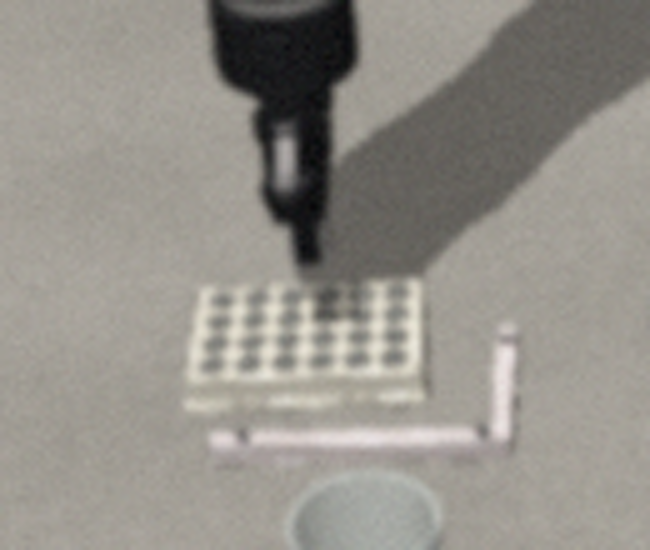

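Run:
```python
from h import *
from rig import sense
s=sense();p=np.array(s['ee_pos'])
for z in (0,.01,.02,.04,.06): print(z,[np.round(proj(n,p+[0,0,z]),1)[0] for n in("scene","top")])
a=viewer.get_image("top")[...,::-1];cv2.imwrite("pics/t2.png",cv2.resize(a[190:290,340:460],None,fx=6,fy=6,interpolation=cv2.INTER_CUBIC))
```

```text
0 [array([252.1, 251.9]), array([405.3, 260.7])]
0.01 [array([251.8, 249.1]), array([405.8, 260.4])]
0.02 [array([251.4, 246.2]), array([406.4, 260. ])]
0.04 [array([250.7, 240.3]), array([407.5, 259.3])]
0.06 [array([250. , 234.3]), array([408.6, 258.6])]
```

View pics/t2.png

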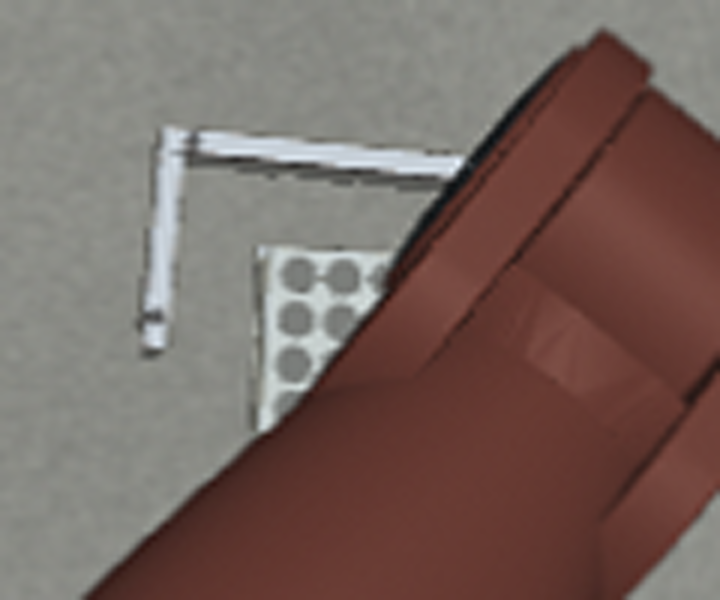

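Run:
```python
from h import *
a=viewer.get_image("scene")[...,::-1]
f=14
b=cv2.resize(a[215:265,225:280],None,fx=f,fy=f,interpolation=cv2.INTER_CUBIC)
b=cv2.convertScaleAbs(b,alpha=1.5,beta=10)
from rig import sense
p=np.array(sense()['ee_pos'])
for z in (0,.01,.02,.04):
    q=(proj("scene",p+[0,0,z])[0]-[225,215]+.5)*f; cv2.circle(b,tuple(int(v) for v in q),4,(0,0,255),1)
cv2.imwrite("pics/s3.png",b)
```

```text
(no output)
```

View pics/s3.png

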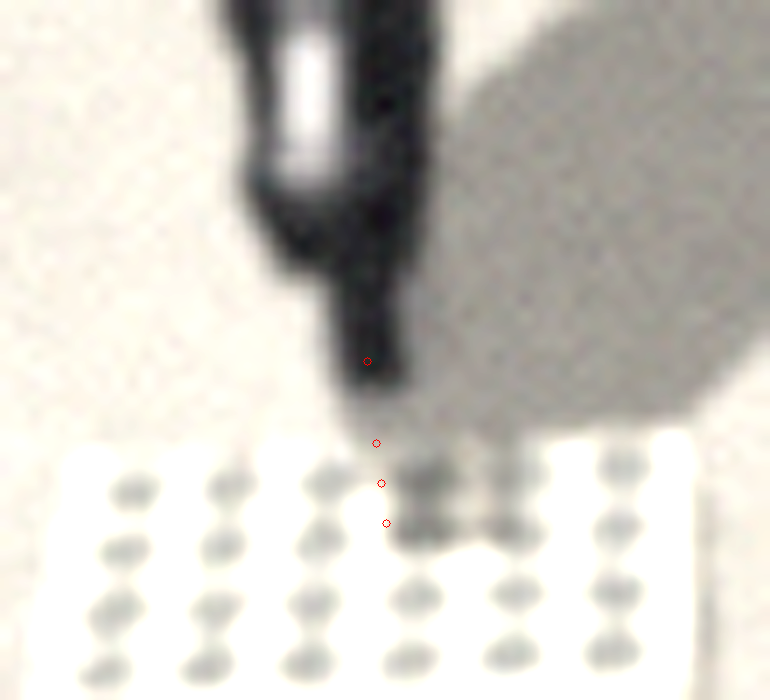

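```bash
python3 -m creep '-0.012 0.001 0 0 0 0;-0.012 0.001 0 0 0 0;-0.012 0.001 0 0 0 0;-0.006 0.0006 0 0 0 0;0 0 0 0 0 0;0 0 -0.002 0 0 0;0 0 -0.002 0 0 0;0 0 -0.002 0 0 0;0 0 0 0 0 0;0 0 0 0 0 0'
python3 - <<'E'
from h import *
from rig import sense
a=viewer.get_image("scene")[...,::-1]
f=14;x0,y0=225,205
b=cv2.resize(a[y0:y0+45,x0:x0+55],None,fx=f,fy=f,interpolation=cv2.INTER_CUBIC)
p=np.array(sense()['ee_pos'])
for z in (0,.01,.02,.03,.04):
    q=(proj("scene",p+[0,0,z])[0]-[x0,y0]+.5)*f; cv2.circle(b,tuple(int(v) for v in q),4,(0,0,255),1)
cv2.imwrite("pics/s4.png",b)
E
```

```text
t: 5.35
ee_pos: [0.4555, -0.238, 0.0011]
tcp_rot: [[0.996, -0.0, 0.09], [-0.09, 0.0, 0.996], [-0.0, -1.0, 0.0]]
force: [0.1, 0.1, -0.3]
finger_gap: 0.005
```

View pics/s4.png

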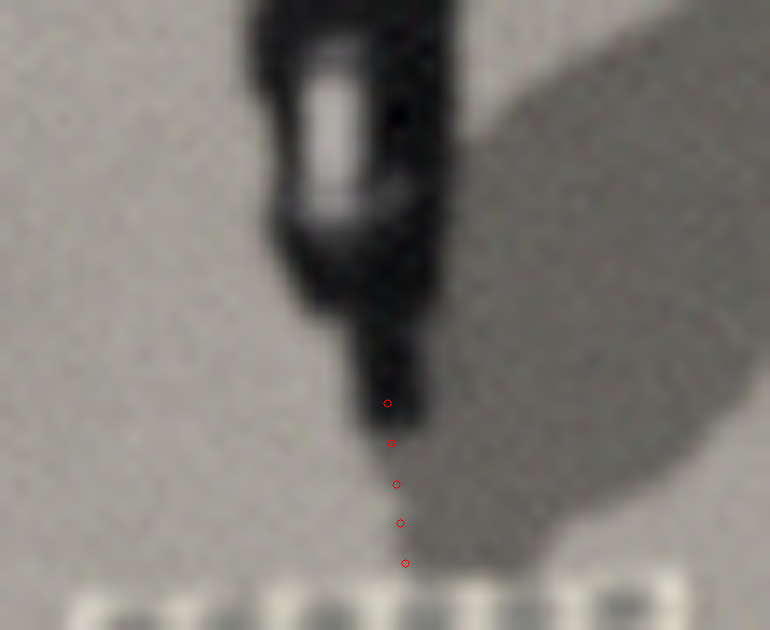

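```bash
python3 - <<'E'
from h import *
a=cv2.imread("pics/scene0.png")
f=12;x0,y0=470,65
b=cv2.resize(a[y0:y0+65,x0:x0+65],None,fx=f,fy=f,interpolation=cv2.INTER_CUBIC)[:, :780]
b=cv2.resize(b,None,fx=.75,fy=.75)
p=np.array([.2322,.5529,.1965])
for z in (0,.01,.02,.03,.04):
    q=(proj("scene",p+[0,0,z])[0]-[x0,y0]+.5)*f*.75; cv2.circle(b,tuple(int(v) for v in q),3,(0,0,255),1)
cv2.imwrite("pics/s5.png",b)
E
python3 -m creep '0 0 -0.002 0 0 0;0 0 -0.002 0 0 0;0 0 -0.002 0 0 0;0 0 -0.002 0 0 0;0 0 -0.002 0 0 0;0 0 0 0 0 0;0 0 0 0 0 0;0 0 0 0 0 0;0 0 0 0 0 0;0 0 0 0 0 0'
```

```text
t: 6.4
ee_pos: [0.4555, -0.2382, -0.0087]
tcp_rot: [[0.996, 0.0, 0.09], [-0.09, -0.0, 0.996], [0.0, -1.0, -0.0]]
force: [-0.2, -0.1, -0.8]
finger_gap: -0.002
```

View pics/s5.png

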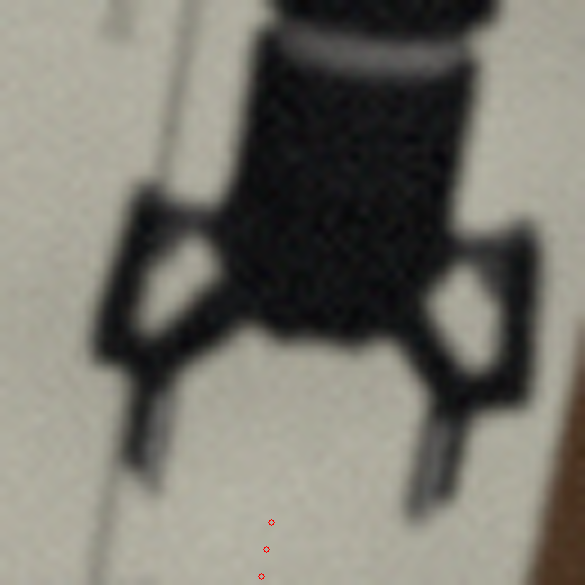

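```bash
python3 -m creep '0 0 -0.002 0 0 0;0 0 -0.002 0 0 0;0 0 -0.002 0 0 0;0 0 -0.002 0 0 0;0 0 -0.002 0 0 0;0 0 -0.001 0 0 0;0 0 -0.001 0 0 0;0 0 0 0 0 0;0 0 0 0 0 0;0 0 0 0 0 0'
python3 - <<'E'
from h import *
from rig import sense
a=viewer.get_image("scene")[...,::-1]
f=14;x0,y0=225,205
b=cv2.resize(a[y0:y0+45,x0:x0+55],None,fx=f,fy=f,interpolation=cv2.INTER_CUBIC)
p=np.array(sense()['ee_pos'])
for z in (0,.01,.02,.03,.04):
    q=(proj("scene",p+[0,0,z])[0]-[x0,y0]+.5)*f; cv2.circle(b,tuple(int(v) for v in q),4,(0,0,255),1)
cv2.imwrite("pics/s6.png",b)
E
```

```text
t: 7.4
ee_pos: [0.4555, -0.2382, -0.0207]
tcp_rot: [[0.996, 0.0, 0.09], [-0.09, -0.0, 0.996], [0.0, -1.0, -0.0]]
force: [0.3, 0.4, 0.2]
finger_gap: -0.005
```

View pics/s6.png

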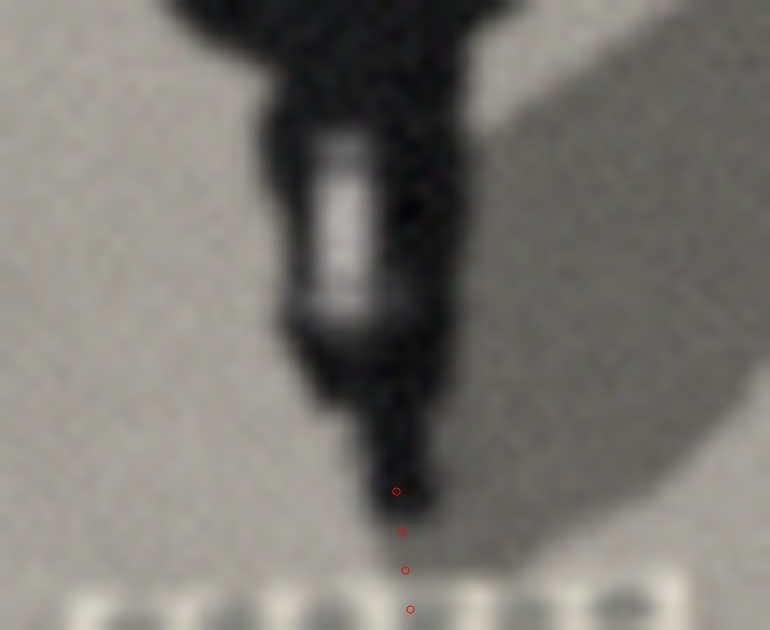

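```bash
python3 -m creep '0 0 -0.001 0 0 0;0 0 -0.001 0 0 0;0 0 -0.001 0 0 0;0 0 -0.001 0 0 0;0 0 -0.001 0 0 0;0 0 -0.001 0 0 0;0 0 0 0 0 0;0.005 -0.0005 0 0 0 0;0.005 -0.0005 0 0 0 0;0.005 -0.0005 0 0 0 0'
```

```text
t: 8.45
ee_pos: [0.4711, -0.2398, -0.0267]
tcp_rot: [[0.996, 0.0, 0.09], [-0.09, -0.0, 0.996], [0.0, -1.0, -0.0]]
force: [-0.8, -0.1, -0.9]
finger_gap: 0.001
```

```bash
python3 -m creep '0.003 -0.0003 0 0 0 0;0.003 -0.0003 0 0 0 0;0.003 -0.0003 0 0 0 0;0.003 -0.0003 0 0 0 0;0.003 -0.0003 0 0 0 0;0.003 -0.0003 0 0 0 0;0.003 -0.0003 0 0 0 0;0.003 -0.0003 0 0 0 0;0.002 -0.0002 0 0 0 0;0 0 0 0 0 0'
python3 - <<'E'
from h import *
a=viewer.get_image("scene")[...,::-1];cv2.imwrite("pics/s7.png",cv2.resize(a[190:300,190:320],None,fx=5,fy=5,interpolation=cv2.INTER_CUBIC))
E
```

```text
t: 9.45
ee_pos: [0.4968, -0.2423, -0.0267]
tcp_rot: [[0.996, 0.001, 0.09], [-0.09, -0.0, 0.996], [0.001, -1.0, -0.0]]
force: [-0.2, -0.7, 0.1]
finger_gap: -0.001
```

View pics/s7.png

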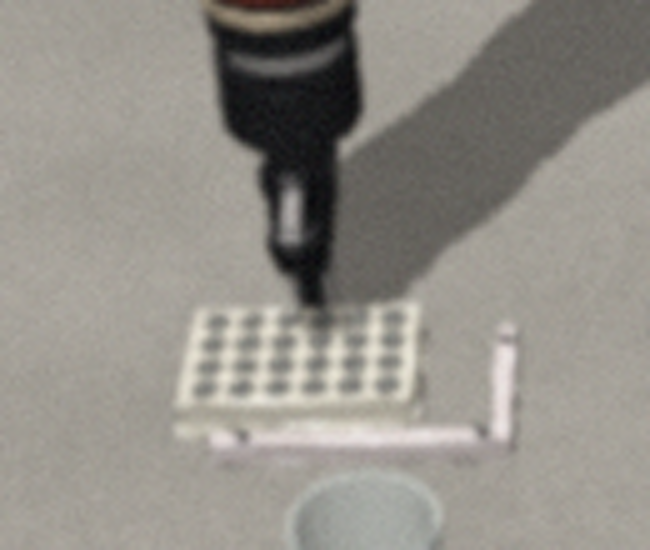

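```bash
python3 -m creep '0.002 -0.0002 0 0 0 0;0.002 -0.0002 0 0 0 0;0.002 -0.0002 0 0 0 0;0.002 -0.0002 0 0 0 0;0.002 -0.0002 0 0 0 0;0.0015 -0.0001 0 0 0 0;0.0015 -0.0001 0 0 0 0;0 0 0 0 0 0;0 0 0 0 0 0;0 0 0 0 0 0'
python3 - <<'E'
from h import *
a=viewer.get_image("scene")[...,::-1];cv2.imwrite("pics/s8.png",cv2.resize(a[190:300,190:320],None,fx=5,fy=5,interpolation=cv2.INTER_CUBIC))
E
```

```text
t: 10.5
ee_pos: [0.5093, -0.2433, -0.0268]
tcp_rot: [[0.996, 0.0, 0.091], [-0.091, 0.0, 0.996], [-0.0, -1.0, 0.0]]
force: [-2.5, 0.5, -0.3]
finger_gap: -0.001
```

View pics/s8.png

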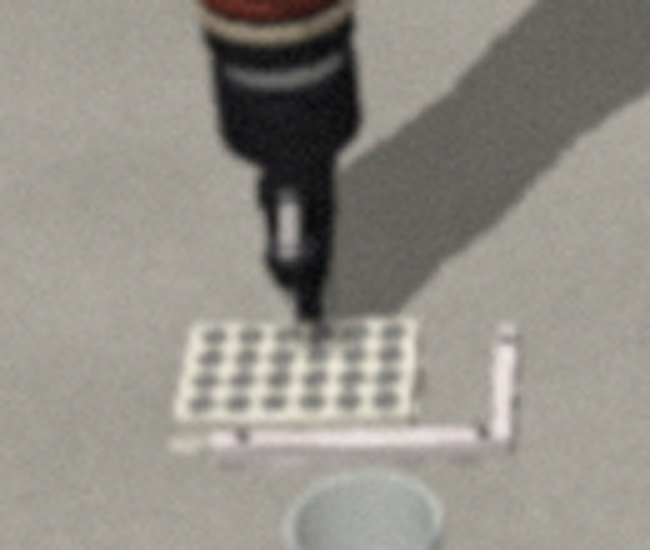

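```bash
python3 -m creep '0.001 -0.0001 0 0 0 0;0.001 -0.0001 0 0 0 0;0.001 -0.0001 0 0 0 0;0 0 0 0 0 0;0 0 0 0 0 0;0 0 0 0 0 0;0 0 0 0 0 0;0 0 0 0 0 0;0 0 0 0 0 0;0 0 0 0 0 0'
```

```text
t: 11.55
ee_pos: [0.5096, -0.2431, -0.027]
tcp_rot: [[0.996, -0.006, 0.091], [-0.091, 0.001, 0.996], [-0.006, -1.0, 0.0]]
force: [-17.4, 3.2, 10.8]
finger_gap: -0.004
```

```bash
python3 -m creep '-0.012 0.001 0 0 0 0;-0.013 0.001 0.01 0 0 0;0 0 0.025 0 0 0;0 -0.02 0.02 0 0 0;0.012 -0.024 0 0 0 0;0.02 -0.03 0 0 0 0;0.02 -0.024 0 0 0 0;0.015 0 0 0 0 0;0.0015 0 -0.01 0 0 0;0 0 0 0 0 0'
python3 - <<'E'
from h import *
a=viewer.get_image("scene")[...,::-1];cv2.imwrite("pics/s9.png",cv2.resize(a[190:300,190:320],None,fx=5,fy=5,interpolation=cv2.INTER_CUBIC))
E
```

```text
t: 12.55
ee_pos: [0.5551, -0.3386, 0.0161]
tcp_rot: [[0.996, -0.002, 0.09], [-0.09, 0.002, 0.996], [-0.002, -1.0, 0.002]]
force: [-0.4, 0.4, -0.0]
finger_gap: 0.003
```

View pics/s9.png

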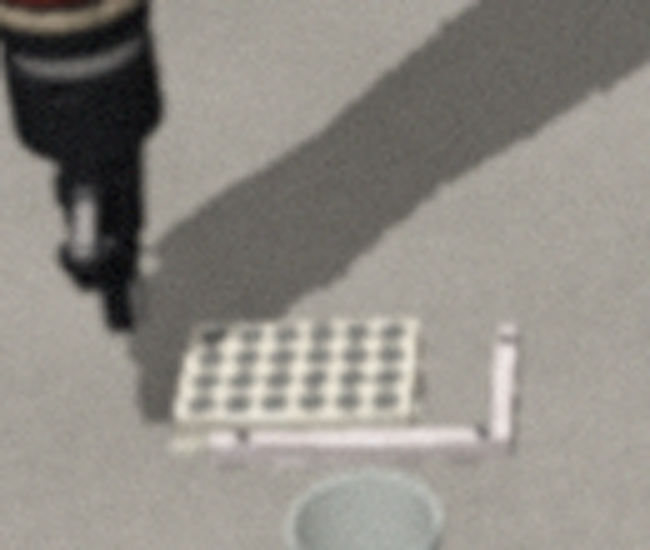

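```bash
python3 -m creep '0 0 -0.02 0 0 0;0 0 -0.012 0 0 0;0 0 -0.007 0 0 0;0 0 -0.004 0 0 0;0 0 0 0 0 0;0.0007 0.007 0 0 0 0;0.0007 0.007 0 0 0 0;0.0005 0.005 0 0 0 0;0.0004 0.004 0 0 0 0;0.0004 0.004 0 0 0 0'
python3 -m creep '0.0004 0.004 0 0 0 0;0.0004 0.004 0 0 0 0;0.0003 0.003 0 0 0 0;0.0003 0.003 0 0 0 0;0.0003 0.003 0 0 0 0;0.0002 0.002 0 0 0 0;0 0 0 0 0 0;0 0 0 0 0 0;0 0 0 0 0 0;0 0 0 0 0 0'
python3 - <<'E'
from h import *
a=viewer.get_image("scene")[...,::-1];cv2.imwrite("pics/s10.png",cv2.resize(a[190:300,190:320],None,fx=5,fy=5,interpolation=cv2.INTER_CUBIC))
E
```

```text
t: 13.6
ee_pos: [0.559, -0.3127, -0.0242]
tcp_rot: [[0.996, 0.001, 0.09], [-0.09, -0.001, 0.996], [0.001, -1.0, -0.001]]
force: [0.4, -2.1, 2.0]
finger_gap: -0.002
t: 14.6
ee_pos: [0.5604, -0.2936, -0.025]
tcp_rot: [[0.996, -0.0, 0.091], [-0.091, 0.0, 0.996], [-0.0, -1.0, 0.0]]
force: [0.9, -0.5, -0.1]
finger_gap: -0.0
```

View pics/s10.png

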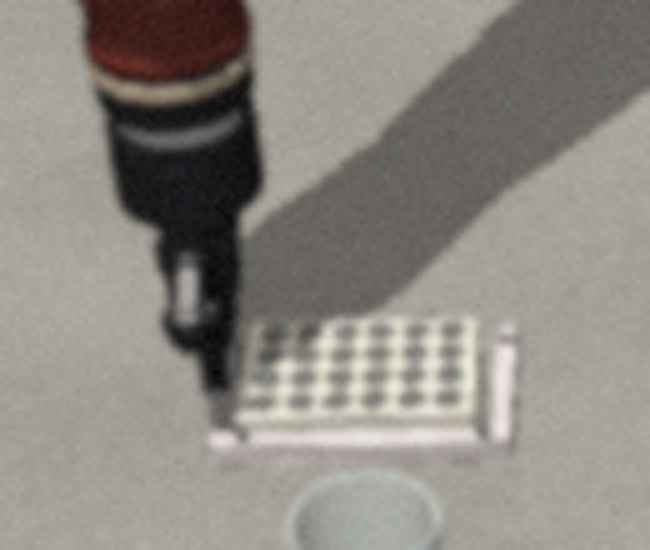

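```bash
python3 -m creep '0.0002 0.002 0 0 0 0;0.0002 0.002 0 0 0 0;0.0001 0.001 0 0 0 0;0.0001 0.001 0 0 0 0;0 0 0 0 0 0;0 0 0 0 0 0;0 0 0 0 0 0;0 0 0 0 0 0;0 0 0 0 0 0;0 0 0 0 0 0'
```

```text
t: 15.65
ee_pos: [0.5612, -0.2878, -0.0248]
tcp_rot: [[0.996, 0.0, 0.091], [-0.091, -0.0, 0.996], [0.0, -1.0, -0.0]]
force: [-0.1, 0.3, 0.1]
finger_gap: -0.001
```

```bash
python3 -m creep '0.0001 0.001 0 0 0 0;0 0.001 0 0 0 0;0.0001 0.001 0 0 0 0;0 0.0005 0 0 0 0;0 0.0005 0 0 0 0;0 0 0 0 0 0;0 0 0 0 0 0;0 0 0 0 0 0;0 0 0 0 0 0;0 0 0 0 0 0'
```

```text
t: 16.65
ee_pos: [0.5609, -0.2859, -0.0244]
tcp_rot: [[0.996, -0.001, 0.092], [-0.092, -0.004, 0.996], [-0.0, -1.0, -0.004]]
force: [-3.8, -9.1, 0.1]
finger_gap: -0.001
```

```bash
python3 -m creep '-0.001 -0.012 0 0 0 0;0 0 0.03 0 0 0;0 0 0.03 0 0 0;-0.025 0.02 0 0 0 0;-0.025 0.025 0 0 0 0;-0.022 0.025 0 0 0 0;0 0.0245 -0.01 0 0 0;0 0 -0.03 0 0 0;0 0 -0.02 0 0 0;0 0 0 0 0 0'
python3 - <<'E'
from h import *
a=viewer.get_image("scene")[...,::-1];cv2.imwrite("pics/scene11.png",a);cv2.imwrite("pics/s11.png",cv2.resize(a[190:300,190:320],None,fx=5,fy=5,interpolation=cv2.INTER_CUBIC))
E
```

```text
t: 17.65
ee_pos: [0.4864, -0.1997, -0.0275]
tcp_rot: [[0.996, -0.003, 0.09], [-0.09, 0.003, 0.996], [-0.004, -1.0, 0.003]]
force: [-0.1, -0.2, -1.1]
finger_gap: -0.003
```

View pics/s11.png

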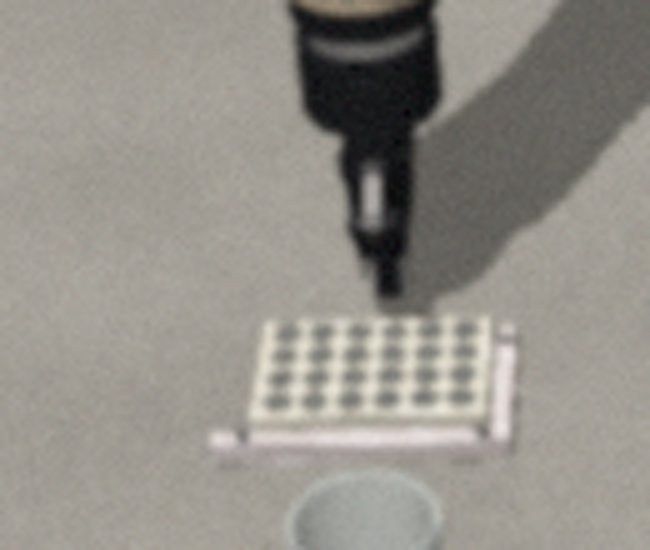

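```bash
python3 -m creep '0.008 -0.001 0 0 0 0;0.008 -0.001 0 0 0 0;0.005 -0.0005 0 0 0 0;0.003 -0.0003 0 0 0 0;0.002 -0.0002 0 0 0 0;0.001 -0.0001 0 0 0 0;0.001 -0.0001 0 0 0 0;0.001 -0.0001 0 0 0 0;0 0 0 0 0 0;0 0 0 0 0 0'
```

```text
t: 18.7
ee_pos: [0.5139, -0.2041, -0.0248]
tcp_rot: [[0.996, -0.007, 0.091], [-0.091, 0.0, 0.996], [-0.007, -1.0, -0.0]]
force: [-20.0, 1.0, 14.9]
finger_gap: -0.0
```

```bash
python3 -m creep '-0.01 0.001 0 0 0 0;-0.015 0.001 0.02 0 0 0;0 0 0.045 0 0 0;0 0 0.045 0 0 0;0.005 0.03 0.035 0 0 0;0.012 0.045 0 0 0 0;0.012 0.045 0 0 0 0;0.012 0.045 0 0 0 0;0.012 0.045 0 0 0 0;0.012 0.045 0 0 0 0' 1
python3 -m creep '0.012 0.045 0 0 0 0;0.012 0.042 0 0 0 0;0.01 0.035 0 0 0 0;0.006 0.03 0 0 0 0;0 0 0 0 0 0;0 0 0 0 0 0;0 0 0 0 0 0;0 0 0 0 0 0;0 0 0 0 0 0;0 0 0 0 0 0'
python3 - <<'E'
from h import *
for n in("scene","top"): cv2.imwrite(f"pics/{n}12.png",viewer.get_image(n)[...,::-1])
a=cv2.imread("pics/scene12.png");b=cv2.imread("pics/top12.png")
r=lambda i,s:cv2.resize(i,s,interpolation=cv2.INTER_CUBIC)
cv2.imwrite("pics/m12.png",np.hstack([r(a[170:290,360:460],(400,480)),r(b[180:280,345:445],(400,480))]))
E
```

```text
t: 19.7
ee_pos: [0.5578, 0.0545, 0.1205]
tcp_rot: [[0.996, 0.001, 0.09], [-0.09, -0.0, 0.996], [0.001, -1.0, 0.0]]
force: [0.6, -0.8, -0.3]
finger_gap: 1.001
t: 20.7
ee_pos: [0.5974, 0.2039, 0.1204]
tcp_rot: [[0.996, 0.0, 0.091], [-0.091, 0.0, 0.996], [0.0, -1.0, 0.0]]
force: [0.4, 0.0, 0.5]
finger_gap: 1.002
```

View pics/m12.png

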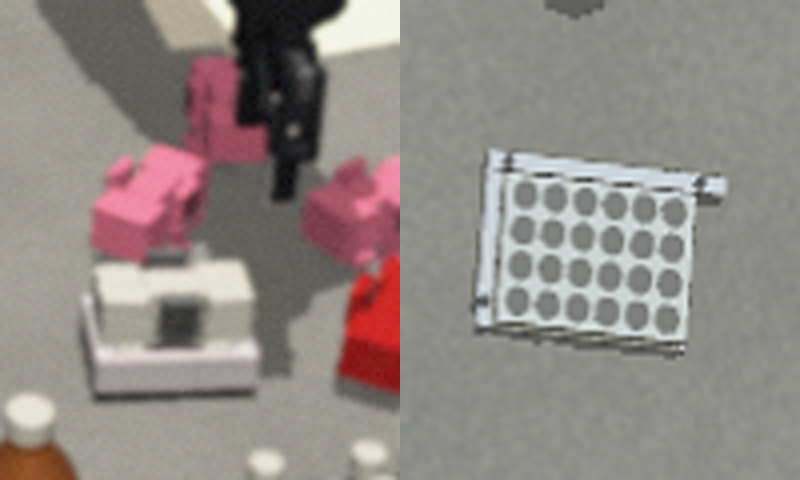

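Run:
```python
from h import *
a=cv2.imread("pics/top12.png"); g=cv2.cvtColor(a,cv2.COLOR_BGR2GRAY).astype(np.float32)
c=np.array([567.5,-211.2]);t=np.radians(-5.5);ex=np.array([np.cos(t),np.sin(t)]);ey=np.array([-ex[1],ex[0]])
for nm,x0,y0,x1,y1,z,s in(("far",40.4,-50,40.4,50,.022,1),("far",40.4,-50,40.4,50,.022,-1),("near",-40.4,-55,-40.4,55,.022,1),("near",-40.4,-55,-40.4,55,.022,-1),("right",-38,-61.2,38,-61.2,.022,1),("right",-38,-61.2,38,-61.2,.022,-1)):
    r=edge(g,"top",c+x0*ex+y0*ey,c+x1*ex+y1*ey,z,s,half=2)
    d=r[0]-c; print(nm,s,np.round([d@ex,d@ey],1),round(r[1],2),round(r[2],2))
x0,y0=372,218
gg=g[y0:y0+48,x0:x0+50]
G=cv2.resize(gg,None,fx=8,fy=8,interpolation=cv2.INTER_CUBIC)
for th in(130,140,150):
  m=cv2.inRange(G,0,th); n,lab,st,ce=cv2.connectedComponentsWithStats(m)
  W=[(ce[i]+.5)/8-.5+[x0,y0] for i in range(1,n) if 8<st[i,4]/64<50]
  r=rect(cast("top",W,.022));d=r[0]-c;print(th,len(W),r,d@ex,d@ey)
```

```text
far 1 [42.5  6.2] 83.99 0.63
far -1 [39.3  3.1] 83.97 0.52
near 1 [-40.    2.5] 84.23 0.27
near -1 [-35.7  -7. ] 84.48 0.42
right 1 [  4.5 -56. ] -5.37 0.07
right -1 [ -0.2 -60.4] -5.61 0.31
130 25 (array([ 572.1, -219.5]), array([113.1,  68.7]), 84.34) 5.374342258406906 -7.820897984854564
140 28 (array([ 545.4, -219.3]), array([118.8, 111.3]), 89.54) -21.221905388500858 -10.180900337471122
150 24 (array([ 567.6, -210.8]), array([96.6, 58.2]), 84.16) 0.06120131882865311 0.40774305459887344
```

The wells put the plate centre at (567.6,-210.8) mm, against home at (567.5,-211.2). Its yaw matches the fence, so it is flush. I'll align over the cassette next.

```bash
python3 -m creep '-0.008 -0.023 0 0 0 0.1;-0.008 -0.022 0 0 0 0.1;0 0 -0.02 0 0 0;0 0 -0.02 0 0 0;0 0 -0.02 0 0 0;0 0 0 0 0 0;0 0 0 0 0 0;0 0 0 0 0 0;0 0 0 0 0 0;0 0 0 0 0 0'
python3 - <<'E'
from h import *
from rig import sense
p=np.array(sense()['ee_pos'])
for n in("scene","top"): cv2.imwrite(f"pics/{n}13.png",viewer.get_image(n)[...,::-1])
a=cv2.imread("pics/scene13.png");b=cv2.imread("pics/top13.png")
f=8
A=cv2.resize(a[210:275,365:440],None,fx=f,fy=f,interpolation=cv2.INTER_CUBIC)
for z in(.03,.04,.05):
    q=(proj("scene",p+[0,0,z])[0]-[365,210]+.5)*f; cv2.circle(A,tuple(int(v) for v in q),4,(0,0,255),1)
cv2.imwrite("pics/m13.png",A)
cv2.imwrite("pics/n13.png",cv2.resize(b[190:265,210:290],None,fx=f,fy=f,interpolation=cv2.INTER_CUBIC))
E
```

```text
t: 21.8
ee_pos: [0.582, 0.1595, 0.0612]
tcp_rot: [[0.996, 0.001, 0.087], [-0.087, 0.0, 0.996], [0.001, -1.0, 0.0]]
force: [0.2, -1.0, -0.6]
finger_gap: 1.004
```

View pics/m13.png

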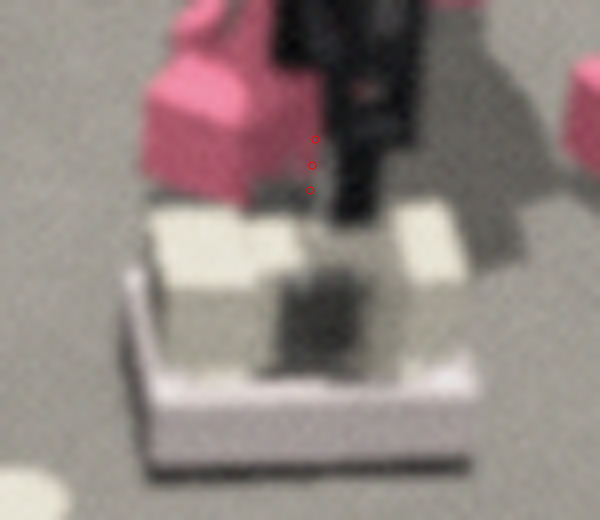

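View pics/n13.png

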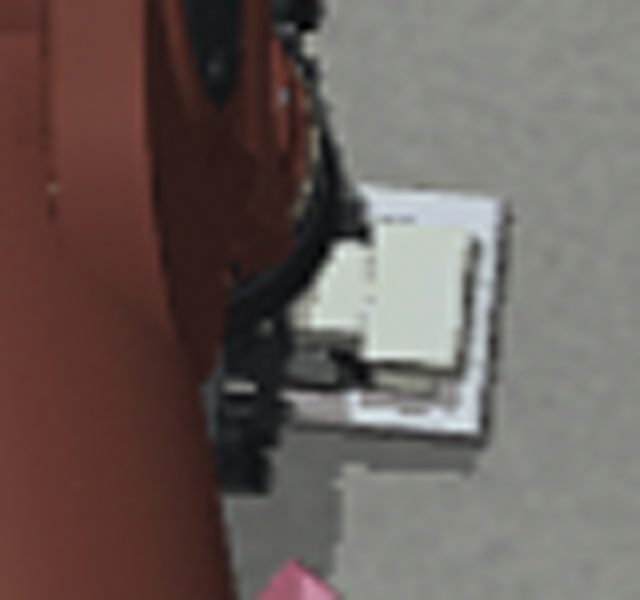

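Run:
```python
from h import *
ex=np.array([.9962,-.0872]);ey=-ex[::-1]*[-1,1]*-1
ey=np.array([.0872,.9962])
g=np.array([.582,.1595]); c=np.array([.5813,.1579])
f=lambda p,z:np.round(proj("scene",np.r_[p,z])[0],1)
for dx in(.043,.05,.057): print("finger",dx,[f(g+dx*ex,z) for z in(.095,.107,.12)])
print("pad face edges",f(c+.031*ex-.014*ey,.061),f(c+.031*ex+.014*ey,.061),f(c+.031*ex,.076),f(c+.031*ex,.046))
```

```text
finger 0.043 [array([406.2, 241.8]), array([406.7, 237.9]), array([407.1, 233.7])]
finger 0.05 [array([406.7, 243.4]), array([407.2, 239.5]), array([407.6, 235.3])]
finger 0.057 [array([407.2, 245. ]), array([407.6, 241.2]), array([408.1, 236.9])]
pad face edges [398.3 249.6] [408.9 249.3] [404.1 244.9] [403.1 254.1]
```

```bash
python3 -m creep '-0.0005 -0.0012 -0.01 0 0 0;0 0 -0.01 0 0 0;0 0 -0.01 0 0 0;0 0 -0.01 0 0 0;0 0 -0.006 0 0 0;0 0 -0.005 0 0 0;0 0 -0.004 0 0 0;0 0 -0.003 0 0 0;0 0 0 0 0 0;0 0 0 0 0 0'
python3 - <<'E'
from h import *
for n in("scene","top"): cv2.imwrite(f"pics/{n}14.png",viewer.get_image(n)[...,::-1])
a=cv2.imread("pics/scene14.png");b=cv2.imread("pics/top14.png")
f=8
cv2.imwrite("pics/m14.png",cv2.resize(a[210:275,365:440],None,fx=f,fy=f,interpolation=cv2.INTER_CUBIC))
cv2.imwrite("pics/n14.png",cv2.resize(b[190:265,210:290],None,fx=f,fy=f,interpolation=cv2.INTER_CUBIC))
E
```

```text
t: 22.9
ee_pos: [0.581, 0.1583, 0.0025]
tcp_rot: [[0.996, 0.0, 0.087], [-0.087, 0.0, 0.996], [0.0, -1.0, 0.0]]
force: [-0.4, 0.3, 0.8]
finger_gap: 1.0
```

View pics/m14.png

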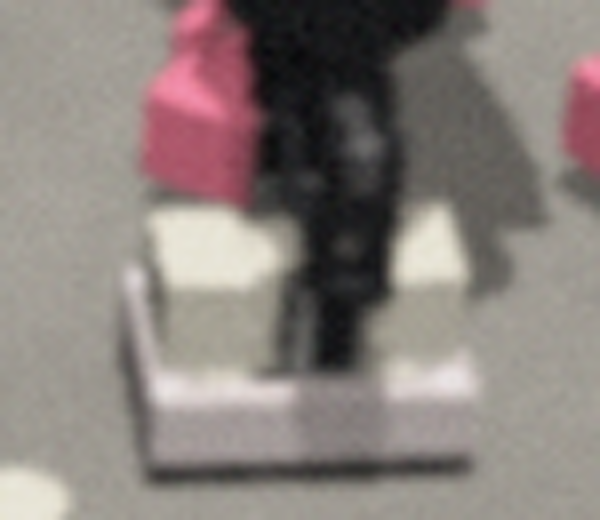

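View pics/n14.png

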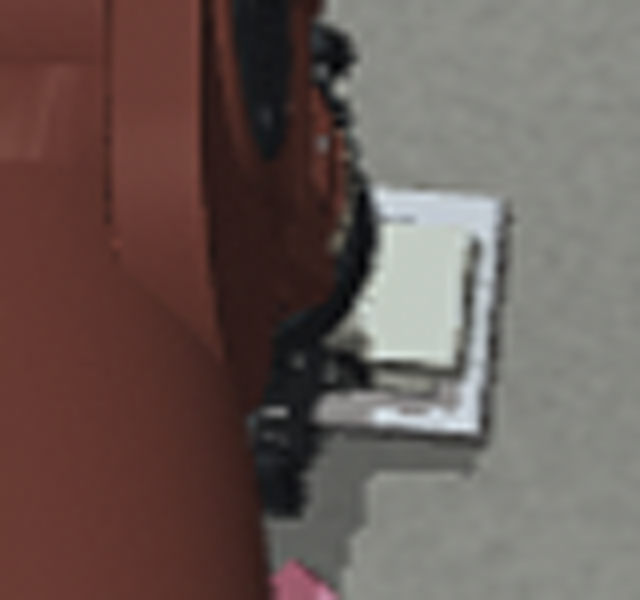

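```bash
python3 -m creep '0 -0.0012 -0.002 0 0 0;0 0 -0.002 0 0 0;0 0 0 0 0 0;0 0 0 0 0 0;0 0 0 0 0 0;0 0 0 0 0 0;0 0 0 0 0 0;0 0 0 0 0 0;0 0 0 0 0 0;0 0 0 0 0 0'
python3 -m creep '0 0 0 0 0 0;0 0 0 0 0 0;0 0 0 0 0 0;0 0 0 0 0 0;0 0 0 0 0 0;0 0 0 0 0 0;0 0 0 0 0 0;0 0 0 0 0 0;0 0 0 0 0 0;0 0 0 0 0 0' 0
python3 - <<'E'
from h import *
for n in("scene","top"): cv2.imwrite(f"pics/{n}15.png",viewer.get_image(n)[...,::-1])
a=cv2.imread("pics/scene15.png")
f=8
cv2.imwrite("pics/m15.png",cv2.resize(a[210:275,365:440],None,fx=f,fy=f,interpolation=cv2.INTER_CUBIC))
E
```

```text
t: 24.0
ee_pos: [0.5808, 0.1571, -0.0017]
tcp_rot: [[0.996, 0.0, 0.087], [-0.087, -0.0, 0.996], [0.0, -1.0, -0.0]]
force: [-0.6, 0.3, 0.2]
finger_gap: 0.999
t: 25.0
ee_pos: [0.5817, 0.1571, 0.0006]
tcp_rot: [[0.996, 0.002, 0.087], [-0.087, -0.0, 0.996], [0.002, -1.0, 0.0]]
force: [-6.0, -1.3, 16.1]
finger_gap: 0.536
```

View pics/m15.png

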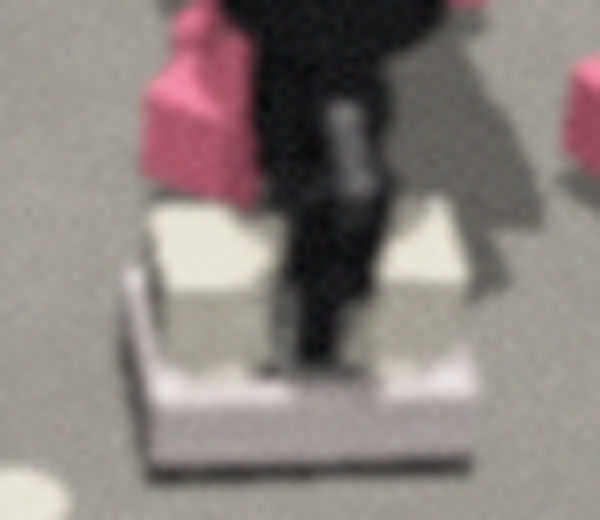

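```bash
python3 -m creep '0 0 0.001 0 0 0;0 0 0.001 0 0 0;0 0 0.001 0 0 0;0 0 0.001 0 0 0;0 0 0.002 0 0 0;0 0 0.002 0 0 0;0 0 0.002 0 0 0;0 0 0 0 0 0;0 0 0 0 0 0;0 0 0 0 0 0'
python3 - <<'E'
from h import *
a=viewer.get_image("scene")[...,::-1]
f=8
cv2.imwrite("pics/m16.png",cv2.resize(a[210:275,365:440],None,fx=f,fy=f,interpolation=cv2.INTER_CUBIC))
E
```

```text
t: 26.1
ee_pos: [0.5803, 0.1572, 0.0078]
tcp_rot: [[0.996, -0.001, 0.087], [-0.087, -0.0, 0.996], [-0.001, -1.0, -0.0]]
force: [-0.0, 0.9, -2.4]
finger_gap: 0.537
```

View pics/m16.png

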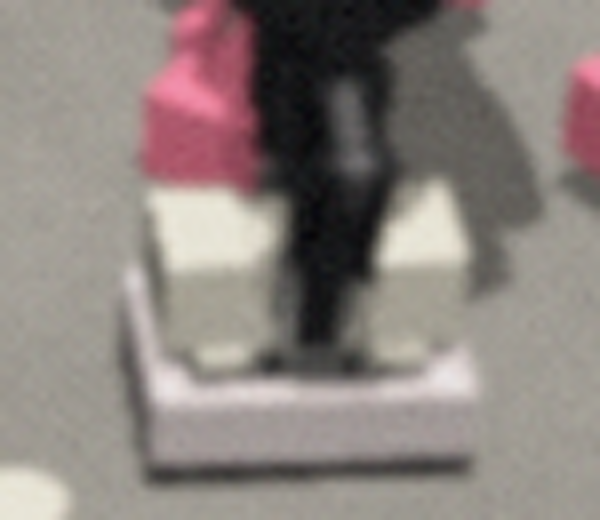

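```bash
python3 -m creep '0 0 0.005 0 0 0;0 0 0.01 0 0 0;0 0 0.015 0 0 0;0 0 0.02 0 0 0;0 0 0.02 0 0 0;0 0 0.015 0 0 0;0 0 0.007 0 0 0;0 0 0 0 0 0;0 0 0 0 0 0;0 0 0 0 0 0'
python3 - <<'E'
from h import *
a=viewer.get_image("scene")[...,::-1]
cv2.imwrite("pics/m17.png",cv2.resize(a[180:285,355:455],None,fx=6,fy=5.6,interpolation=cv2.INTER_CUBIC))
E
```

```text
t: 27.15
ee_pos: [0.5801, 0.157, 0.099]
tcp_rot: [[0.996, -0.002, 0.087], [-0.087, -0.0, 0.996], [-0.002, -1.0, -0.0]]
force: [-0.1, -0.3, -3.5]
finger_gap: 0.527
```

View pics/m17.png

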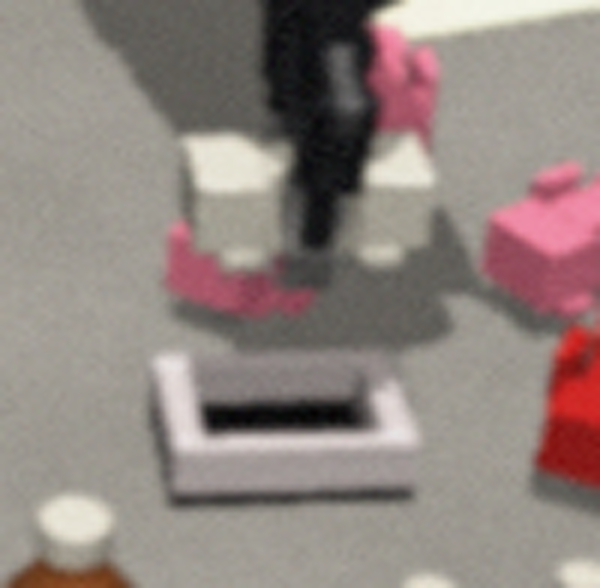

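```bash
python3 -m creep '-0.0005 -0.02 0 0 0 0;-0.0015 -0.04 0 0 0 0;-0.0015 -0.045 0 0 0 0;-0.0015 -0.045 0 0 0 -0.2;-0.0015 -0.045 0 0 0 -0.2;-0.0015 -0.045 0 0 0 -0.2;-0.0015 -0.045 0 0 0 0;-0.0015 -0.04 0 0 0 0;-0.001 -0.03 0 0 0 0;-0.0005 -0.0135 0 0 0 0'
python3 -m creep '0 0 -0.003 0 0 0;0 0 -0.006 0 0 0;0 0 -0.008 0 0 0;0 0 -0.008 0 0 0;0 0 -0.006 0 0 0;0 0 -0.004 0 0 0;0 0 -0.002 0 0 0;0 0 0 0 0 0;0 0 0 0 0 0;0 0 0 0 0 0'
python3 - <<'E'
from h import *
for n in("scene","top"): cv2.imwrite(f"pics/{n}18.png",viewer.get_image(n)[...,::-1])
a=cv2.imread("pics/scene18.png");b=cv2.imread("pics/top18.png")
cv2.imwrite("pics/m18.png",cv2.resize(a[180:285,210:310],None,fx=6,fy=5.6,interpolation=cv2.INTER_CUBIC))
cv2.imwrite("pics/n18.png",cv2.resize(b[190:270,340:440],None,fx=7,fy=7,interpolation=cv2.INTER_CUBIC))
E
```

```text
t: 28.2
ee_pos: [0.5676, -0.214, 0.0994]
tcp_rot: [[0.995, -0.001, 0.1], [-0.1, 0.0, 0.995], [-0.001, -1.0, -0.0]]
force: [-0.7, -0.5, -3.4]
finger_gap: 0.536
t: 29.2
ee_pos: [0.5686, -0.2116, 0.0637]
tcp_rot: [[0.995, 0.001, 0.098], [-0.098, -0.0, 0.995], [0.001, -1.0, -0.0]]
force: [0.3, -0.1, -2.9]
finger_gap: 0.529
```

View pics/m18.png

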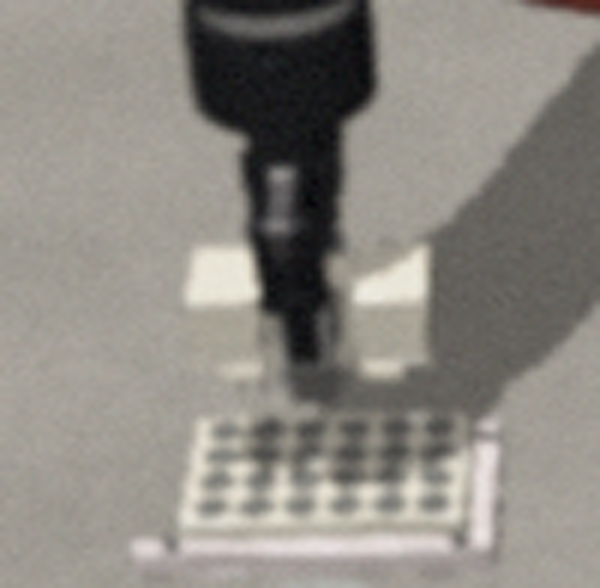

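View pics/n18.png

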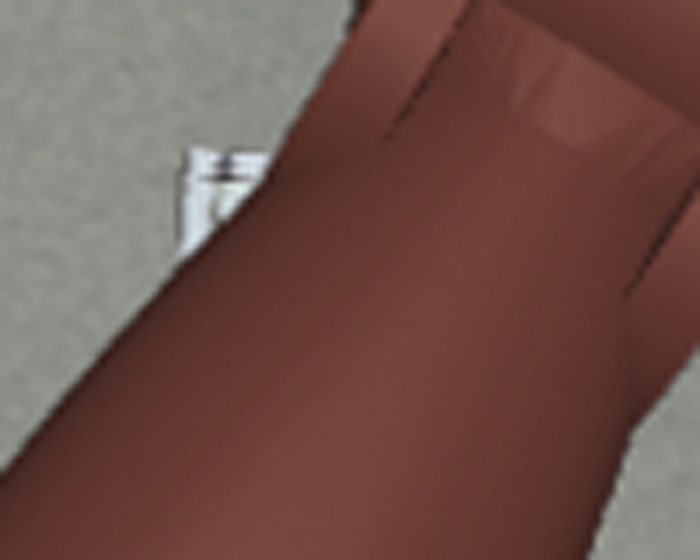

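Run:
```python
from h import *
a=cv2.imread("pics/scene18.png")
f=7;x0,y0=215,195
b=cv2.resize(a[y0:y0+85,x0:x0+100],None,fx=f,fy=f,interpolation=cv2.INTER_CUBIC)
def box(c,yaw,hx,hy,z,col):
    t=np.radians(yaw); ex=np.array([np.cos(t),np.sin(t)]);ey=np.array([-ex[1],ex[0]])
    B=[np.r_[np.array(c)+ex*i*hx+ey*j*hy,z] for i,j in((-1,-1),(1,-1),(1,1),(-1,1))]
    p=((proj("scene",B)-[x0,y0]+.5)*f).astype(int); cv2.polylines(b,[p.reshape(-1,1,2)],True,col,1)
c=(.5676,-.2108)
box(c,-5.6,.022,.05,.133,(0,0,255))
box(c,-5.6,.022,.05,.075,(0,255,255))
box(c,-5.6,.0404,.0612,.022,(255,0,0))
cv2.imwrite("pics/o18.png",b)
```

```text
(no output)
```

View pics/o18.png

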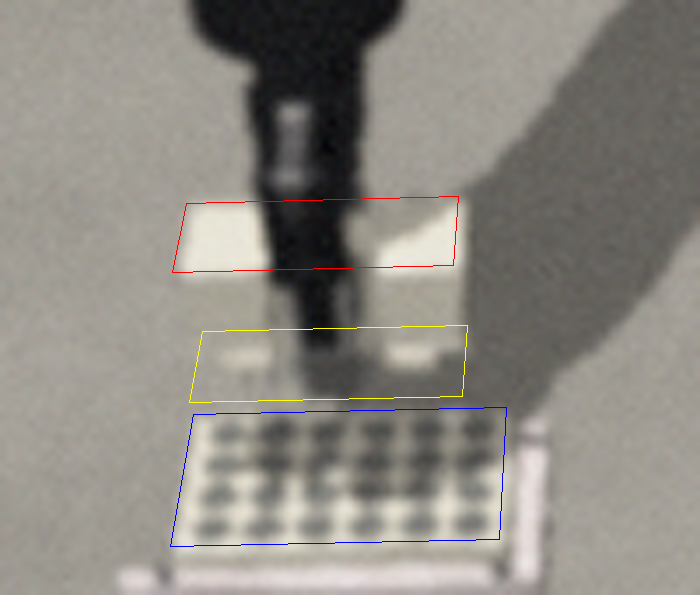

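```bash
python3 -m creep '-0.0005 0 -0.001 0 0 0;0 0 -0.001 0 0 0;0 0 -0.001 0 0 0;0 0 0 0 0 0;0 0 0 0 0 0;0 0 0 0 0 0;0 0 0 0 0 0;0 0 0 0 0 0;0 0 0 0 0 0;0 0 0 0 0 0'
python3 - <<'E'
from h import *
a=viewer.get_image("scene")[...,::-1];o=cv2.imread("pics/scene0.png")
cv2.imwrite("pics/final.png",a)
d=cv2.absdiff(a,o).max(2);cv2.imwrite("pics/diff.png",np.where(cv2.GaussianBlur(d,(5,5),0)>25,255,0).astype(np.uint8))
E
```

```text
t: 30.3
ee_pos: [0.5678, -0.2114, 0.0602]
tcp_rot: [[0.995, 0.0, 0.097], [-0.097, 0.0, 0.995], [0.0, -1.0, 0.0]]
force: [-0.6, -0.0, -3.2]
finger_gap: 0.531
```

View pics/final.png

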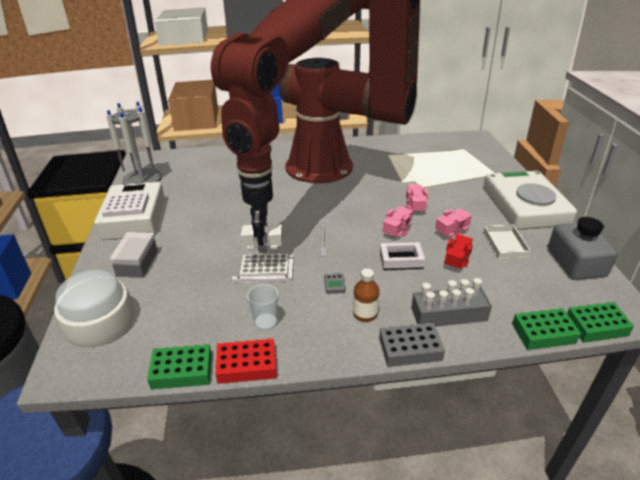

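View pics/diff.png

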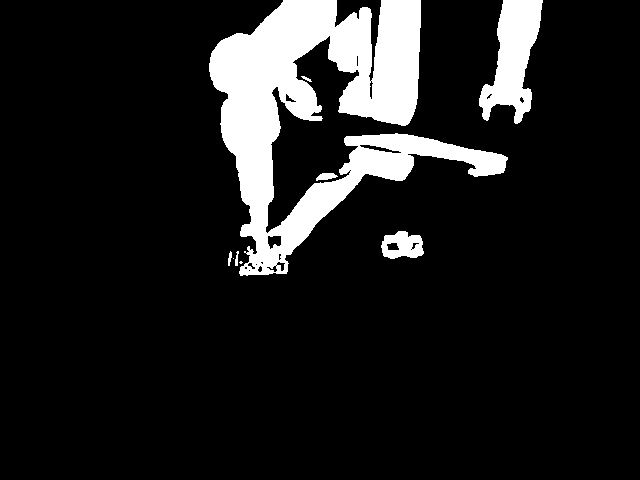

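The final picture shows the cassette held level at (262,237), above the plate at (263,265). The empty dock is at (403,256). The difference image shows only the arm and its shadow, the plate and the cassette changed. I'm handing in.

```bash
python3 -c "
from rig import bot
print(bot.hand_in())"
```

```text
the job is handed in; nothing more can be done
None
```

I pushed the plate home into its fence corner. Then I pinched the cassette's catches, lifted it free of the dock and handed in at about 30 s with it still held over the plate.

- **Plate:** I pushed it against the back rail, then the side rail, then the back rail again, until contact forces of about 17, 9 and 20 N showed. Seen from above, its centre was within about 0.5 mm of home and its yaw within about 0.3° of the fence. That was before I fetched the cassette. At the end the arm hid the plate from the top camera, and the scene view agreed with it to about a pixel.
- **Cassette:** By the arm's readings it is level and parallel to the plate within about 0.2°. The scene view showed it centred to roughly 1–2 mm. The pin tips are about 50 mm above the plate's top. The tool force of about −3 N matches its weight, and the grip was steady.
- **Rest of the bench:** Comparing the first and last scene pictures, only the arm and its shadow, the plate and the cassette changed.

**Checks that disagreed:**
- The fingertips sat about 34 mm higher than the reported tool position. My first push therefore passed above the plate without touching it. After that I set heights from the camera.
- The scene camera showed things 1–2 pixels to one side of where the top camera placed them. I relied on relative positions within each view.
- While closing on the catches, the tool showed a brief upward force of 16 N, which went away on lifting.

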